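Make up a table's condiment caddy at the pass

ROBOT

A 6-joint arm with a two-finger parallel gripper is mounted at the origin on the work surface. World frame = base frame: x ahead of the robot, y to its left, z up, the work surface at z = 0. Lengths are in m, angles in rad, forces in N, time in s.
With the tool pointing down it reaches from about 0.3 to 0.775 m from the base axis. Payload 14.6 kg.
Tool frame: the origin (TCP) lies at the very end of the fingers, on their centre line; the grasp point (between the pads) lies 19 mm behind it; z points along the fingers, y is the line along which they close (so a half turn about z gives the same grasp; the last joint's range is limited). The gripper opens to 94 mm and grips with 3 to 60 N. Pads are 16 mm wide; open, the fingers measure 119 mm over their backs; the gripper's body (75 mm by 177 mm) begins 78 mm behind the grasp point.
Start: joints at [1.226, 0.3, 1.521, -0, 1.321, -0.067], TCP at [0.151, 0.529, 0.183] pointing down, gripper open.
Joint ranges: [-3.03, 3.03], [-0.79, 2.21], [0.23, 2.52], [-1.04, 4.18], [0, 3.07], [-2.55, 2.55]. Speed limits (rad/s): [2.22, 2.22, 2.57, 3.14, 3.14, 3.14].

INTERFACE

Orientations are given as [roll, pitch, yaw] about the fixed x, y, z axes, in that order (R = Rz(yaw) Ry(pitch) Rx(roll)).
In Python, from station import ctrl gives the robot as it stands. The module is installed in compiled form; this text tells all that it offers.
- The arm moves only by the tool play_rows, never from a script. Its argument "commands" is a list of rows, each a list of 7 numbers: the shift along the tool's x, y, z in m, then the turn, a rotation vector about the tool's x, y, z in degrees, then the closure, from -1 (fully open) to 1 (shut). A call has 1 to 20 rows; each row shifts and turns the commanded pose from where the row before left it, along the tool's axes as they then stand; what a row does not reach is not made up. A row lasts 1/12 s, in which the tool goes at most 41.7 mm and 7.16 degrees, less where a joint would pass 70% of its speed; a pose out of reach is approached as far as the arm can. A call is refused whole if a number of a shift passes 0.0417 or a number of a turn 7.16, either way. A call with a gripper value outside its range is refused whole. The fingers move at their own pace and stop on an object; "force" is the grip in N (left out, the last holds). Time passes only in rows, so rows that do not move let the fingers close. It gives the time, the measured TCP pose, the force, the opening and the grip force at its end, in the units of the state.
- ctrl.get_obs(): the state, without advancing time (a new reading comes with each control period).
- ctrl.camera(name): name is "scene" or "side" or "wrist"; returns the picture (400x640x3 uint8, blue, green, red); there is no depth.
- ctrl.camera_model(name): a dict with "fx", "fy", "cx", "cy" (pixels), "distortion" ([k1, k2, p1, p2, k3] as OpenCV has them; the pictures are not rectified), "rvec" (rotation vector, rad) and "tvec" (3), from world to camera coordinates, as OpenCV has them. Camera axes: x right, y down, z forward; pixel columns grow to the right and rows downward; lengths in m; the calibration is good to about 2 mm. A picture is of the moment at which its call begins: read the wrist's pose just before it. camera_model takes no time and is no camera call; for the wrist camera it gives the pose at the moment of the call.
- ctrl.hand_in(): hands the job in; it is judged then, once.
The state is a dict: "time_s": time; "qpos": joint angles; "joint_vel": joint speeds; "tau": joint torques, N m; "ee_pos": TCP position; "eef_rot": TCP orientation; "force": force on the tool from outside, world axes, zero at the start; "moment": the same for the moment, N m; "grip_width": finger opening in m; "grip_force": force on a finger pad.
Only numpy, scipy, OpenCV 4.12 (cv2) and the standard library are available. Lean on these libraries where they do the work, as an engineer would, in place of code of your own. Each camera call takes 0.05 s, during which the arm holds its last target. There are 200 camera calls.

TASK

Make up the condiment caddy for the table: stand the oil cruet, the pepper mill, the square salt shaker and the toothpick pot in it, each in the wooden block whose well is cut for it in shape and size, down on the floor of the well. Keep them upright and set them down gently, without dropping them. The round cheese shaker and the squeeze bottle belong to the cooks: leave them standing where they are.

Things in the scene. Friction and masses are not known exactly. Their poses are not given: they have to be found in the camera images.
- cruet: oil cruet to be put in the caddy: green glass bottle with a short steel pouring spout, round, 135 mm tall overall. Straight body 60 mm in diameter up to 56 mm, sloping shoulder to 78 mm, slim straight neck 26 mm in diameter from 78 to 108 mm (steel collar 28 mm wide above it to 114 mm, then the thin spout). About 0.3 kg. Origin: centre of the underside, z up along the bottle
- mill: pepper mill to be put in the caddy: turned dark wood, round, 118 mm tall with a little steel button on top. Foot 46 mm in diameter, waist 31 mm at 38 to 50 mm, widening to 42 mm at 66 mm; the straight head is 42 mm in diameter from 66 to 102 mm, apart from a fine 2 mm groove at 72 mm. About 0.18 kg. Origin: centre of the underside, z up
- salt: salt shaker to be put in the caddy: SQUARE clear glass body 42 x 42 mm and 66 mm high, white salt inside, round domed steel cap 39 mm wide above it, 90 mm tall overall. About 0.16 kg. Origin: centre of the underside, z up, x and y square to its flat sides
- picks: toothpick pot to be put in the caddy: slim round white ceramic pot, 34 mm in diameter and 60 mm high, straight-sided, with the tips of the wooden toothpicks standing 10 to 12 mm above the rim. About 0.09 kg. Origin: centre of the underside, z up
- shaker: the cooks' big shaker, NOT for the caddy: ROUND clear glass jar 58 mm in diameter with white grated cheese inside and a domed steel cap 60 mm wide, 100 mm tall overall. Origin: centre of the underside, z up
- squeeze: the cooks' squeeze bottle, NOT for the caddy: round yellowish plastic bottle 56 mm in diameter up to 94 mm, white screw cap with a long pointed nozzle, 152 mm tall overall. Origin: centre of the underside, z up
- well_cruet: the oil cruet's block: fixed beech block 88 x 88 x 26 mm, one of four set 2 x 2, 91 mm apart, in the steel caddy tray; well 22 mm deep, open on top, round, 78 mm in diameter (the largest round one). Origin: centre of the block's underside (5 mm above the counter), z up, x and y along its sides; well floor at 4 mm, rim at 26 mm above it
- well_mill: the pepper mill's block: fixed beech block 88 x 88 x 26 mm, one of four set 2 x 2, 91 mm apart, in the steel caddy tray; well 22 mm deep, open on top, round, 64 mm in diameter (the middle round one). Origin: centre of the block's underside (5 mm above the counter), z up, x and y along its sides; well floor at 4 mm, rim at 26 mm above it
- well_salt: the salt shaker's block: fixed beech block 88 x 88 x 26 mm, one of four set 2 x 2, 91 mm apart, in the steel caddy tray; well 22 mm deep, open on top, square, 60 x 60 mm, parallel to the block's sides (the only square one); the square shaker fits when turned to within about 25 degrees of square with it. Origin: centre of the block's underside (5 mm above the counter), z up, x and y along its sides; well floor at 4 mm, rim at 26 mm above it
- well_picks: the toothpick pot's block: fixed beech block 88 x 88 x 26 mm, one of four set 2 x 2, 91 mm apart, in the steel caddy tray; well 22 mm deep, open on top, round, 52 mm in diameter (the smallest). Origin: centre of the block's underside (5 mm above the counter), z up, x and y along its sides; well floor at 4 mm, rim at 26 mm above it
Things that resemble listed ones, but are neither listed nor needed, are in the scene too. Leave any purple look-alike of the squeeze alone.

How it is judged:
By the outcome, as a careful person would: the job done as asked, in the order asked, and still so for the second after the job is handed in, with the robot touching nothing.
It also fails if it takes over 112 s, if anything falls off the work surface, if the arm or the gripper's body presses on something with over 40 N, if the wrist force passes 120 N, or if a joint passes its speed limit or range.

## Working session

There is one attempt and no reset: what is moved stays moved. The work goes in short steps, Python scripts to look and compute and a tool call to move; the robot and the scene stay as the last step left them, time stands still between calls to the robot, and variables do not carry over. Pictures are saved under pics/ and viewed, at most 14 in all, crops included, and the job is handed in when it is done.

Besides the shell and the picture viewer there is one more tool, called after "Call:" as name(argument=value, ...), one argument or row to a line, values as JSON. play_rows: Moves the arm, as the interface text tells. Its arguments: {"type":"object","properties":{"commands":{"type":"array","items":{"type":"array","items":{"type":"number"}}},"force":{"type":"number"}},"required":["commands"]}

```bash
mkdir -p pics
cat > h.py <<'E'
import numpy as np, cv2
from station import ctrl
def snap(n,f):
    m=ctrl.camera_model(n); im=ctrl.camera(n); cv2.imwrite('pics/'+f,im); return im,m
def KD(m): return np.array([[m['fx'],0,m['cx']],[0,m['fy'],m['cy']],[0,0,1.]]),np.array(m['distortion'],float)
def ray(m,uv,z):
    K,D=KD(m); R=cv2.Rodrigues(np.array(m['rvec'],float))[0]; t=np.array(m['tvec'],float).ravel()
    p=cv2.undistortPoints(np.array(uv,float).reshape(-1,1,2),K,D).reshape(-1,2)
    d=np.c_[p,np.ones(len(p))]@R; c=-R.T@t
    return c+d*((z-c[2])/d[:,2])[:,None]
def proj(m,P):
    K,D=KD(m); return cv2.projectPoints(np.array(P,float).reshape(-1,3),np.array(m['rvec'],float),np.array(m['tvec'],float),K,D)[0].reshape(-1,2)
E
python3 - <<'E'
from h import *
for n in('scene','side','wrist'):
    im,m=snap(n,n+'0.png'); R=cv2.Rodrigues(np.array(m['rvec'],float))[0]; print(n,-R.T@np.array(m['tvec']).ravel(),R[2])
o=ctrl.get_obs(); print(o)
E
```

```text
scene [ 0.9196621  -0.55743581  0.76722387] [-0.42283974  0.53028401 -0.73485061]
side [0.48862238 0.72781348 0.69888159] [-0.00528509 -0.73724328 -0.6756067 ]
wrist [0.08232819 0.54871927 0.38467831] [ 0.23615302 -0.06825412 -0.9693158 ]
{'time_s': 0.15, 'qpos': array([ 1.22642929e+00,  3.00320599e-01,  1.52140746e+00, -7.80385686e-06,
        1.32070807e+00, -6.66141829e-02]), 'joint_vel': array([ 3.11335487e-03, -2.42721212e-03, -1.52070222e-03, -6.16192509e-05,
        9.06489121e-04,  5.40271689e-04]), 'tau': array([-1.72616374e-04, -5.31963801e+01, -3.52817738e+01,  7.08290236e-02,
        2.36071553e-02, -3.65804385e-05]), 'ee_pos': array([0.15074928, 0.52872032, 0.18294235]), 'eef_rot': array([-3.14075054e+00, -4.86034022e-05,  2.86384171e+00]), 'force': array([0.19169279, 0.76357517, 0.69918578]), 'moment': array([ 0.03771595,  0.02073041, -0.00663755]), 'grip_force': 0.0, 'grip_width': 0.0940853024188035}
```

View pics/scene0.png

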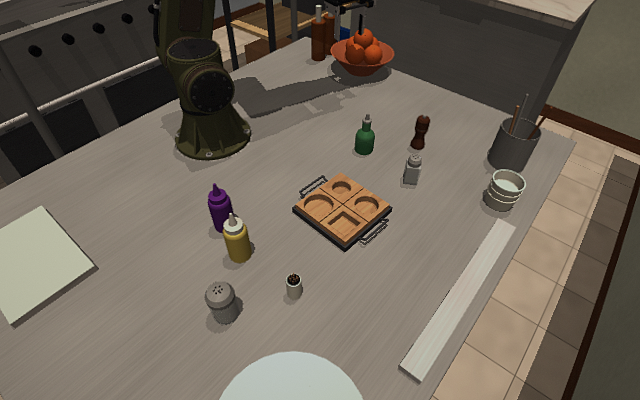

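View pics/side0.png

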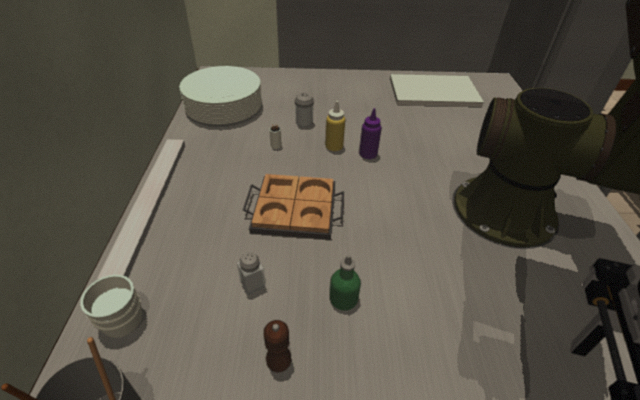

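The scene view shows cruet (365,137), mill (420,132), salt (412,170), caddy (343,210), picks (294,286), shaker (222,302) and squeeze (237,240). The side view shows the same items at cruet (345,285), mill (277,345), salt (251,272), picks (276,138) and caddy (295,205). Next I'll take rough positions from both views.

```bash
cat > a.py <<'E'
from h import *
S=cv2.imread('pics/scene0.png');T=cv2.imread('pics/side0.png');ms=ctrl.camera_model('scene');mt=ctrl.camera_model('side')
# wood top -> plane z=.031
for im,m,box in((S,ms,(285,165,400,250)),(T,mt,(240,170,350,240))):
    x0,y0,x1,y1=box; hsv=cv2.cvtColor(im,cv2.COLOR_BGR2HSV)
    mk=np.zeros(im.shape[:2],np.uint8); mk[y0:y1,x0:x1]=(cv2.inRange(hsv,(5,90,50),(22,255,255)))[y0:y1,x0:x1]
    pts=np.argwhere(mk)[:,::-1]; h=cv2.convexHull(pts.astype(np.int32)).reshape(-1,2)
    P=ray(m,h,.031)[:,:2]; print('caddy',cv2.minAreaRect((P*1000).astype(np.float32)))
# objects: base-contact pixel guess & triangulate of body centres
def tri(a,b):
    A0,A1=ray(ms,[a],0)[0],ray(ms,[a],.2)[0];B0,B1=ray(mt,[b],0)[0],ray(mt,[b],.2)[0]
    M=np.c_[A1-A0,-(B1-B0)];s=np.linalg.lstsq(M,B0-A0,rcond=None)[0]
    p,q=A0+s[0]*(A1-A0),B0+s[1]*(B1-B0);return (p+q)/2,np.linalg.norm(p-q)
for n,a,b in(('cruet tip',(367,116),(348,260)),('mill top',(423,116),(276,323)),('salt top',(415,155),(249,256)),('picks top',(294,277),(276,129)),('shaker top',(220,287),(304,96)),('squeeze tip',(233,214),(337,103)),('purple tip',(214,185),(374,111))):
    print(n,*[np.round(v,3) for v in tri(a,b)])
c=cv2.resize(S[100:320,190:450],None,fx=3,fy=2.7,interpolation=cv2.INTER_CUBIC);cv2.imwrite('pics/sc.png',cv2.resize(S[100:310,180:450],(771,600),interpolation=cv2.INTER_CUBIC))
cv2.imwrite('pics/tc.png',cv2.resize(T[85:385,200:400],(400,600),interpolation=cv2.INTER_CUBIC))
E
python3 a.py
```

```text
caddy ((537.1141357421875, 5.127937316894531), (188.2768096923828, 187.7046356201172), 85.52841186523438)
caddy ((534.0192260742188, 16.464492797851562), (194.02456665039062, 182.4924774169922), 85.26470947265625)
cruet tip [0.421 0.271 0.124] 0.001
mill top [0.544 0.396 0.116] 0.0
salt top [0.609 0.242 0.094] 0.001
picks top [ 0.601 -0.253  0.061] 0.003
shaker top [ 0.522 -0.383  0.1  ] 0.0
squeeze tip [ 0.428 -0.258  0.146] 0.004
purple tip [ 0.327 -0.226  0.144] 0.001
```

View pics/sc.png

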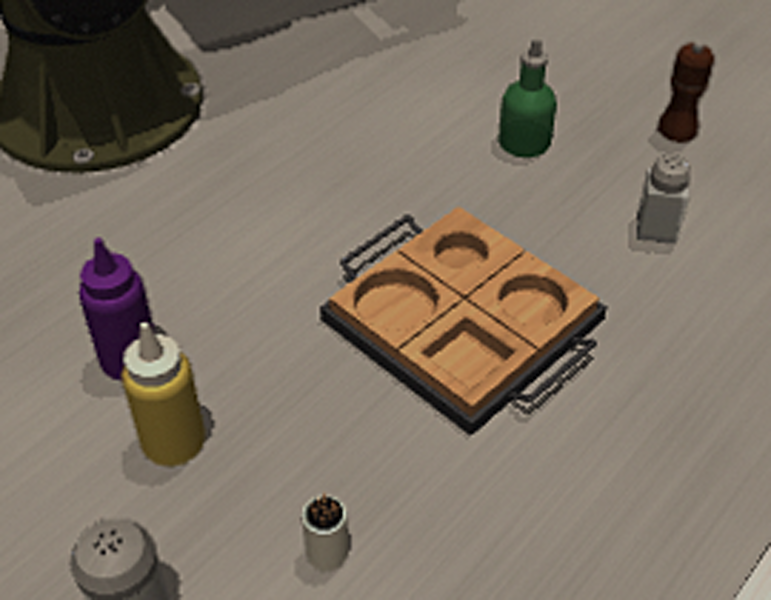

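View pics/tc.png

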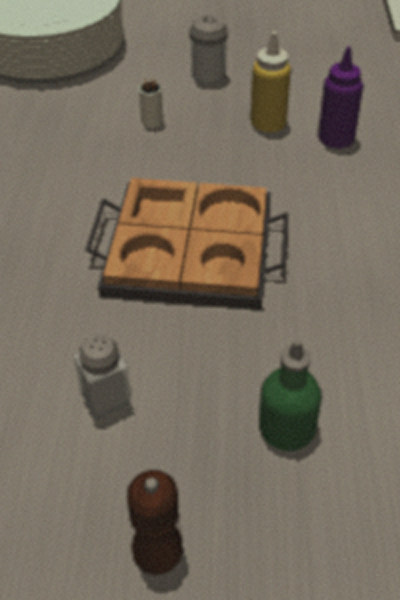

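View pics/wrist0.png

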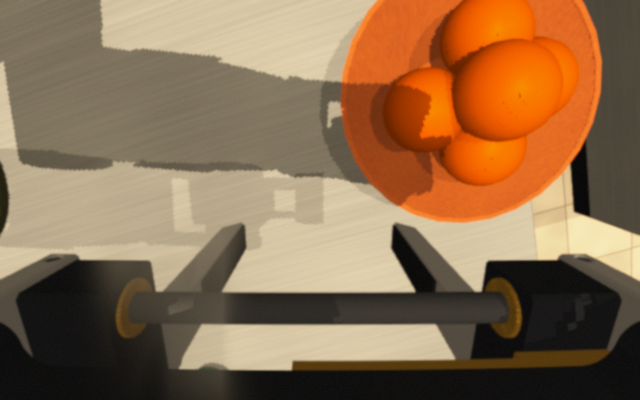

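The crops show the wells: picks at (461,250), cruet (397,298), mill (533,300) and square salt (468,350) in the scene crop. I'll turn corner and well pixels into plane points at z=0.031.

```bash
cat > b.py <<'E'
from h import *
ms=ctrl.camera_model('scene');mt=ctrl.camera_model('side')
a=np.array([(465,298),(461,247),(397,296),(533,299),(461,208),(327,304),(606,302),(474,405),(397,253),(532,252),(540,352),(400,350)],float)/2.8565+(180,100)
print('scene',np.round(ray(ms,a,.031)[:,:2],3).tolist())
b=np.array([(187,230),(222,256),(231,203),(148,247),(131,180),(270,187),(264,290),(106,278)],float)/2+(200,85)
print('side centre,picks,cruet,mill,cor',np.round(ray(mt,b,.031)[:,:2],3).tolist())
m=ctrl.camera_model('wrist');print(m); print(ray(m,[(320,200),(0,0),(639,0),(320,390)],0))
E
python3 b.py
```

```text
scene [[0.536, 0.009], [0.492, 0.06], [0.487, -0.03], [0.586, 0.049], [0.458, 0.105], [0.444, -0.08], [0.64, 0.091], [0.618, -0.085], [0.45, 0.014], [0.549, 0.1], [0.628, 0.001], [0.531, -0.079]]
side centre,picks,cruet,mill,cor [[0.536, 0.014], [0.492, 0.058], [0.482, -0.038], [0.581, 0.045], [0.614, -0.08], [0.431, -0.072], [0.443, 0.112], [0.625, 0.098]]
{'fx': 297.6782357823575, 'fy': 297.6782357823575, 'cx': 318.2100906971134, 'cy': 197.49944315097733, 'distortion': array([-0.03058453,  0.        ,  0.        ,  0.        ,  0.        ]), 'rvec': array([-2.34109208, -1.76978495, -0.21959403]), 'tvec': array([-0.54994496, -0.02640307,  0.39087326])}
[[ 0.18005852  0.52305576  0.        ]
 [-0.16268434  0.22146717  0.        ]
 [ 0.04618391  0.95741434  0.        ]
 [ 0.48649061  0.43668853  0.        ]]
```

Call:
play_rows(
  commands=[
    [0,0,-0.004,0,0,7.1,-1],
    [0,0,-0.004,0,0,7.1,-1],
    [0,0,-0.004,0,0,7.1,-1],
    [0,0,-0.004,0,0,7.1,-1],
    [0,0,-0.004,0,0,7.1,-1],
    [0,0,-0.004,0,0,7.1,-1],
    [0,0,-0.004,0,0,7.1,-1],
    [0,0,-0.004,0,0,7.1,-1],
    [0,0,-0.004,0,0,7.1,-1],
    [0,0,-0.004,0,0,7.1,-1],
    [0,0,-0.004,0,0,7.1,-1],
    [0,0,-0.004,0,0,7.1,-1],
    [0,0,-0.004,0,0,7.1,-1],
    [0,0,-0.004,0,0,7.1,-1],
    [0,0,-0.004,0,0,7.1,-1],
    [0,0,-0.004,0,0,7.1,-1],
    [0,0,-0.004,0,0,7.1,-1],
    [0,0,-0.004,0,0,7.1,-1],
    [0,0,-0.004,0,0,7.1,-1],
    [0,0,-0.004,0,0,7.1,-1],
  ],
  force=25,
)

```text
time_s: 1.82
ee_pos: [0.1508, 0.5288, 0.2633]
eef_rot: [3.141, 0.0, 0.379]
force: [0.6, 0.5, -0.2]
grip_width: 0.0936
grip_force: 0.0
```

Call:
play_rows(
  commands=[
    [0,0,0,0,0,7.15,-1],
    [0,0,0,0,0,7.15,-1],
    [0,0,0,0,0,7.15,-1],
    [0.028,0.029,0,0,0,0.25,-1],
    [0.028,0.029,0,0,0,0,-1],
    [0.028,0.029,0,0,0,0,-1],
    [0.028,0.029,0,0,0,0,-1],
    [0.028,0.029,0,0,0,0,-1],
    [0.028,0.029,0,0,0,0,-1],
    [0.028,0.029,0,0,0,0,-1],
    [0.028,0.029,0,0,0,0,-1],
    [0.028,0.029,0,0,0,0,-1],
    [0,0,0,0,0,0,-1],
    [0,0,0,0,0,0,-1],
    [0,0,0,0,0,0,-1],
  ],
)

```text
time_s: 3.07
ee_pos: [0.4797, 0.2686, 0.2425]
eef_rot: [-3.114, 0.043, 0.099]
force: [0.1, -0.1, 0.3]
grip_width: 0.0938
grip_force: 0.0
```

Run:
```python
from h import *
im,m=snap('wrist','w1.png'); np.save('w1.npy',m,allow_pickle=True)
print(ctrl.get_obs()['ee_pos'],ctrl.get_obs()['eef_rot'])
```

```text
[0.47937662 0.26903702 0.24270736] [-3.11375887  0.04271373  0.10015095]
```

View pics/w1.png

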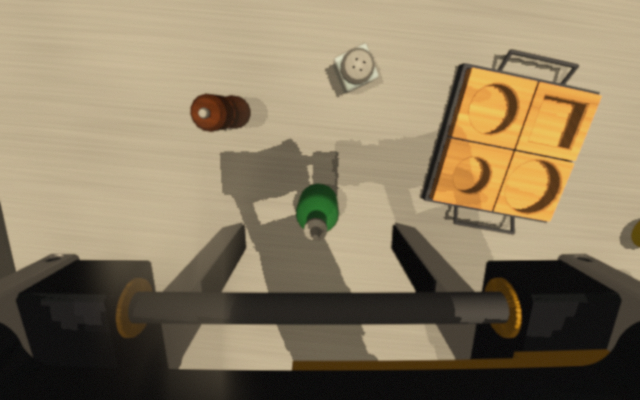

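The wrist view shows cruet spout (316,230), mill button (204,112), salt cap (358,65) and the caddy wood with corners near (466,65), (600,93), (548,222), (432,197). The tool is slightly tilted, which I'll correct, and I'll move more slowly from here.

```bash
cat > c.py <<'E'
from h import *
from scipy.spatial.transform import Rotation as Ro
im=cv2.imread('pics/w1.png');m=np.load('w1.npy',allow_pickle=True).item()
hsv=cv2.cvtColor(im,cv2.COLOR_BGR2HSV)
mk=cv2.inRange(hsv,(8,110,120),(25,255,255));mk[:,:420]=0;mk[250:]=0;mk[:,610:]=0
mk=cv2.morphologyEx(mk,cv2.MORPH_OPEN,np.ones((3,3)))
c=max(cv2.findContours(mk,0,2)[0],key=cv2.contourArea).reshape(-1,2)
P=ray(m,cv2.convexHull(c).reshape(-1,2),.031)[:,:2]
print(cv2.minAreaRect((P*1000).astype(np.float32)))
print('cross',ray(m,[(514,150)],.031),'wells m,s,p,c',np.round(ray(m,[(492,109),(561,123),(471,173),(530,186)],.031),3).tolist())
print('mill',ray(m,[(204,112)],.117),'salt',ray(m,[(358,65)],.088),'cruet',ray(m,[(316,231)],.128))
print('floor pt',)
o=ctrl.get_obs();print(o['qpos']);R=Ro.from_euler('xyz',o['eef_rot']).as_matrix();print(R.round(3))
cv2.imwrite('pics/salt.png',cv2.resize(im[30:110,310:400],(720,640)[:2] and (675,600),interpolation=cv2.INTER_CUBIC))
E
python3 c.py
```

```text
((532.3969116210938, 11.2574462890625), (181.20779418945312, 181.87240600585938), 85.5976333618164)
cross [[0.53197462 0.01079999 0.031     ]] wells m,s,p,c [[0.581, 0.055, 0.031], [0.574, -0.042, 0.031], [0.494, 0.062, 0.031], [0.485, -0.026, 0.031]]
mill [[0.54325384 0.4008059  0.117     ]] salt [[0.60845456 0.24209402 0.088     ]] cruet [[0.425196   0.26904617 0.128     ]]
floor pt
[0.42345099 0.28035373 1.40953019 0.0401127  1.48344052 1.89055672]
[[ 0.994  0.099 -0.045]
 [ 0.1   -0.995  0.023]
 [-0.043 -0.028 -0.999]]
```

View pics/salt.png

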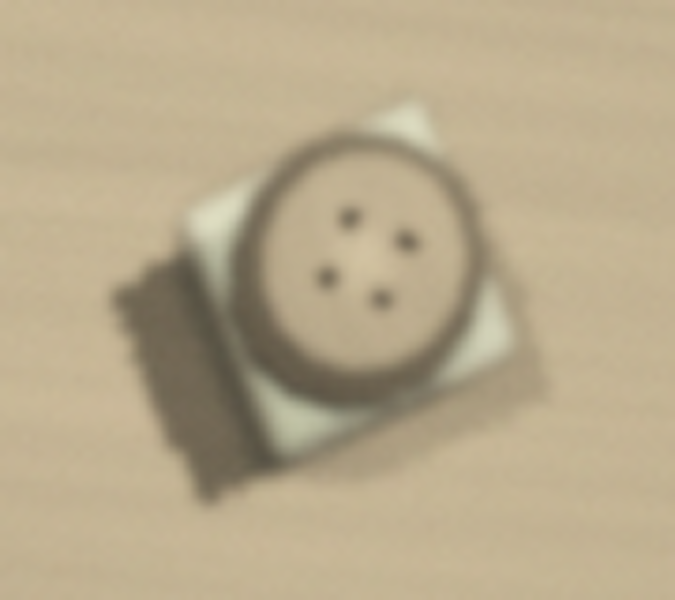

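```bash
cat >> h.py <<'E'
from scipy.spatial.transform import Rotation as Ro
def plan(x,y,z,psi):
    o=ctrl.get_obs();R=Ro.from_euler('xyz',o['eef_rot']).as_matrix();T=Ro.from_euler('xyz',[np.pi,0,np.radians(psi)]).as_matrix()
    rv=np.degrees(Ro.from_matrix(R.T@T).as_rotvec());print('ee',o['ee_pos'].round(4),'rot',rv.round(2),'shift',(T.T@(np.array([x,y,z])-o['ee_pos'])).round(4),'j6 %.2f w %.4f'%(o['qpos'][5],o['grip_width']))
E
python3 - <<'E'
from h import *
m=np.load('w1.npy',allow_pickle=True).item()
c=np.array([(190,215),(415,100),(515,350),(280,460)])/7.5+(310,30)
P=ray(m,c,.066)[:,:2];print(P.round(3),P.mean(0));e=P-np.roll(P,1,0);print(np.degrees(np.arctan2(e[:,1],e[:,0])),np.linalg.norm(e,axis=1))
plan(.4245,.270,.080,0)
plan(.4245,.270,.080,5)
E
```

```text
[[0.616 0.267]
 [0.635 0.235]
 [0.601 0.214]
 [0.581 0.249]] [0.60837784 0.24144373]
[  28.04103097  -58.80408167 -148.82643739  120.04469454] [0.03894909 0.03769583 0.03969033 0.03983196]
ee [0.4794 0.269  0.2427] rot [-1.47  2.52  5.7 ] shift [-0.0549 -0.001   0.1627] j6 1.89 w 0.0940
ee [0.4794 0.269  0.2427] rot [-1.58  2.46  0.7 ] shift [-0.0546 -0.0057  0.1627] j6 1.89 w 0.0940
```

Call:
play_rows(
  commands=[
    [0,0,0,-1.47,2.52,5.7,-1],
    [-0.018,0,0,0,0,0,-1],
    [-0.018,0,0,0,0,0,-1],
    [-0.019,-0.001,0,0,0,0,-1],
    [0,0,0.02,0,0,0,-1],
    [0,0,0.02,0,0,0,-1],
    [0,0,0.02,0,0,0,-1],
    [0,0,0,0,0,0,-1],
  ],
)

```text
time_s: 3.78
ee_pos: [0.4228, 0.2697, 0.1797]
eef_rot: [3.139, 0.004, 0.001]
force: [0.7, -0.5, -1.5]
grip_width: 0.094
grip_force: 0.0
```

Run:
```python
from h import *
plan(.4245,.270,.080,0)
im,m=snap('wrist','w2.png'); np.save('w2.npy',m,allow_pickle=True)
hsv=cv2.cvtColor(im,cv2.COLOR_BGR2HSV);mk=cv2.inRange(hsv,(45,80,20),(85,255,255));n,l,s,c=cv2.connectedComponentsWithStats(mk);i=1+s[1:,4].argmax();print(s[i],c[i])
print(proj(m,[(.4245,.27,.114),(.4245,.27,.135),(.4245,.27,.03)]))
cv2.imwrite('pics/w2c.png',im[100:400,170:470])
```

```text
ee [0.4228 0.2697 0.1797] rot [0.13 0.23 0.08] shift [ 0.0017 -0.0003  0.0997] j6 2.06 w 0.0940
[ 292  158   52   52 1661] [317.65141481 180.84647803]
[[317.90738796 198.73028094]
 [317.93911927 204.95277724]
 [317.8165783  180.91358461]]
```

View pics/w2c.png

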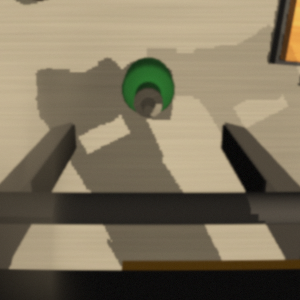

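The cruet sits at (317,181) and its collar at about (318,200), which matches the prediction. Descending to grip the neck.

Call:
play_rows(
  commands=[
    [0.002,0,0.02,0.13,0.23,0.08,-1],
    [0,0,0.02,0,0,0,-1],
    [0,0,0.02,0,0,0,-1],
    [0,0,0.02,0,0,0,-1],
    [0,0,0.02,0,0,0,-1],
    [0,0,0,0,0,0,1],
    [0,0,0,0,0,0,1],
    [0,0,0,0,0,0,1],
    [0,0,0,0,0,0,1],
    [0,0,0,0,0,0,1],
    [0,0,0,0,0,0,1],
    [0,0,0,0,0,0,1],
    [0,0,0,0,0,0,1],
  ],
  force=25,
)

```text
time_s: 4.92
ee_pos: [0.4274, 0.2696, 0.0829]
eef_rot: [-3.139, -0.004, -0.002]
force: [-0.1, -1.3, -0.4]
grip_width: 0.0442
grip_force: 0.0
```

Call:
play_rows(
  commands=[
    [-0.003,0,0.002,-0.15,-0.2,-0.1,1],
    [0,0,0,0,0,0,1],
    [0,0,0,0,0,0,1],
    [0,0,0,0,0,0,1],
    [0,0,0,0,0,0,1],
    [0,0,0,0,0,0,1],
    [0,0,0,0,0,0,1],
  ],
)

```text
time_s: 5.5
ee_pos: [0.4243, 0.2696, 0.0806]
eef_rot: [3.141, -0.0, -0.0]
force: [-0.3, 0.1, -1.1]
grip_width: 0.0262
grip_force: 25.0
```

Run:
```python
from h import *
plan(.484,-.031,.18,0); print(ctrl.get_obs()['grip_force'])
```

```text
ee [0.4243 0.2696 0.0806] rot [ 0.03 -0.02 -0.02] shift [ 0.0597  0.3006 -0.0994] j6 2.07 w 0.0262
24.99937519663945
```

Call:
play_rows(
  commands=[
    [0,0,-0.01,0,0,0,1],
    [0,0,-0.02,0,0,0,1],
    [0,0,-0.02,0,0,0,1],
    [0,0,-0.02,0,0,0,1],
    [0.002,0.01,-0.01,0,0,0,1],
    [0.004,0.02,0,0,0,0,1],
    [0.004,0.02,0,0,0,0,1],
    [0.004,0.02,0,0,0,0,1],
    [0.004,0.02,0,0,0,0,1],
    [0.004,0.02,0,0,0,0,1],
    [0.004,0.02,0,0,0,0,1],
    [0.004,0.02,0,0,0,0,1],
    [0.004,0.02,0,0,0,0,1],
    [0.004,0.02,0,0,0,0,1],
    [0.004,0.02,0,0,0,0,1],
    [0.004,0.02,0,0,0,0,1],
    [0.004,0.02,0,0,0,0,1],
    [0.004,0.02,0,0,0,0,1],
    [0.004,0.02,0,0,0,0,1],
    [0.002,0.01,0,0,0,0,1],
  ],
)

```text
time_s: 7.17
ee_pos: [0.4841, -0.0327, 0.1609]
eef_rot: [3.141, -0.0, -0.002]
force: [-0.1, 0.5, -3.1]
grip_width: 0.0267
grip_force: 25.0
```

Run:
```python
from h import *
plan(.484,-.031,.090,0)
im,m=snap('wrist','w3.png'); np.save('w3.npy',m,allow_pickle=True)
```

```text
ee [ 0.4841 -0.0327  0.1609] rot [ 0.04 -0.03 -0.1 ] shift [-0.0001 -0.0017  0.0709] j6 1.43 w 0.0267
```

View pics/w3.png

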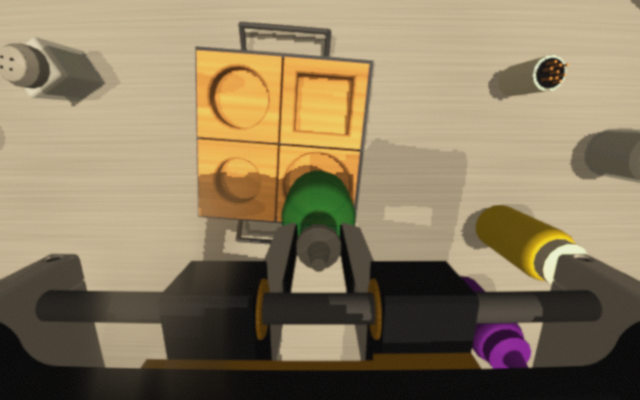

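The wrist view shows the cruet hanging straight, with wells at mill (240,97), salt (323,104) and picks (238,180), and the pot rim at (550,72). Checking the well positions.

Run:
```python
from h import *
m=np.load('w3.npy',allow_pickle=True).item()
print('mill,salt,picks wells,cross',ray(m,[(240,97),(325,105),(239,180),(280,143)],.031)[:,:2].round(4).tolist())
print('corners',ray(m,[(196,48),(373,62),(198,217)],.031)[:,:2].round(4).tolist())
print('pot rim',ray(m,[(550,72)],.061)[0].round(4))
```

```text
mill,salt,picks wells,cross [[0.5814, 0.0506], [0.573, -0.0399], [0.4915, 0.0573], [0.5329, 0.0094]]
corners [[0.6302, 0.0934], [0.6161, -0.0895], [0.4474, 0.1086]]
pot rim [ 0.6038 -0.2569  0.061 ]
```

Call:
play_rows(
  commands=[
    [0,0,0.015,0,0,0,1],
    [0,0,0.02,0,0,0,1],
    [0,0,0.018,0,0,0,1],
    [0,0,0.009,0,0,0,1],
    [0,0,0.005,0,0,0,1],
    [0,0,0.002,0,0,0,1],
    [0,0,0.001,0,0,0,1],
    [0,0,0.001,0,0,0,1],
    [0,0,0,0,0,0,1],
    [0,0,0,0,0,0,1],
  ],
)

```text
time_s: 8.05
ee_pos: [0.4845, -0.0304, 0.0904]
eef_rot: [3.141, -0.001, -0.0]
force: [0.2, 0.6, -3.3]
grip_width: 0.0265
grip_force: 25.0
```

Call:
play_rows(
  commands=[
    [0,0,0.0005,0,0,0,1],
    [0,0,0.0005,0,0,0,1],
    [0,0,0.0005,0,0,0,1],
    [0,0,0,0,0,0,1],
  ],
)

```text
time_s: 8.38
ee_pos: [0.4849, -0.0304, 0.0893]
eef_rot: [3.141, -0.002, -0.0]
force: [-0.8, 0.9, 7.6]
grip_width: 0.0269
grip_force: 25.0
```

Call:
play_rows(
  commands=[
    [0,0,0,0,0,0,0],
    [0,0,0,0,0,0,0],
    [0,0,0,0,0,0,0],
    [0,0,0,0,0,0,0],
    [0,0,-0.01,0,0,0,0],
    [0,0,-0.025,0,0,0,0],
    [0,0,-0.03,0,0,0,-1],
    [0,0,-0.03,0,0,0,-1],
    [0,0,-0.02,0,0,0,-1],
    [0,0,0,0,0,0,-1],
  ],
)

```text
time_s: 9.22
ee_pos: [0.4857, -0.0306, 0.2083]
eef_rot: [3.14, -0.008, -0.0]
force: [0.3, -0.1, 1.1]
grip_width: 0.0702
grip_force: 0.0
```

Run:
```python
from h import *
plan(.5437,.3985,.19,0)
```

```text
ee [ 0.4857 -0.0306  0.2083] rot [ 0.08 -0.44 -0.02] shift [ 0.058  -0.4291  0.0183] j6 1.43 w 0.0702
```

Call:
play_rows(
  commands=[
    [0.002,-0.013,0,0,-0.44,0,-1],
    [0.0035,-0.026,0,0,0,0,-1],
    [0.0035,-0.026,0,0,0,0,-1],
    [0.0035,-0.026,0,0,0,0,-1],
    [0.0035,-0.026,0,0,0,0,-1],
    [0.0035,-0.026,0,0,0,0,-1],
    [0.0035,-0.026,0,0,0,0,-1],
    [0.0035,-0.026,0,0,0,0,-1],
    [0.0035,-0.026,0,0,0,0,-1],
    [0.0035,-0.026,0,0,0,0,-1],
    [0.0035,-0.026,0,0,0,0,-1],
    [0.0035,-0.026,0,0,0,0,-1],
    [0.0035,-0.026,0,0,0,0,-1],
    [0.0035,-0.026,0,0,0,0,-1],
    [0.0035,-0.026,0,0,0,0,-1],
    [0.0035,-0.026,0,0,0,0,-1],
    [0.0035,-0.026,0,0,0,0,-1],
    [0,0,0.01,0,0,0,-1],
    [0,0,0,0,0,0,-1],
  ],
)

```text
time_s: 10.8
ee_pos: [0.5414, 0.399, 0.1901]
eef_rot: [3.139, 0.01, 0.001]
force: [0.8, -1.0, -0.6]
grip_width: 0.094
grip_force: 0.0
```

Run:
```python
from h import *
im,m=snap('wrist','w4.png'); np.save('w4.npy',m,allow_pickle=True)
plan(.5437,.3985,.065,0)
hsv=cv2.cvtColor(im,cv2.COLOR_BGR2HSV)
print(proj(m,[(.5437,.3985,.118),(.5437,.3985,.0),(.6085,.242,.09)]))
cv2.imwrite('pics/w4c.png',im[80:380,170:470])
```

```text
ee [0.5416 0.3981 0.1911] rot [0.13 0.55 0.  ] shift [ 0.0021 -0.0004  0.1261] j6 2.15 w 0.0942
[[318.69696897 195.97201775]
 [318.32766269 173.65692477]
 [476.01611536 126.18272894]]
```

View pics/w4c.png

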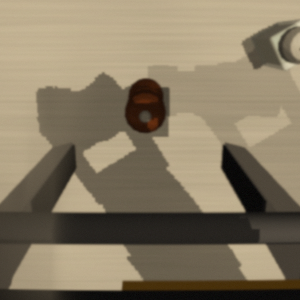

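Call:
play_rows(
  commands=[
    [0.002,-0.002,0.02,0.13,0.5,0,-1],
    [0,0,0.02,0,0,0,-1],
    [0,0,0.02,0,0,0,-1],
    [0,0,0.02,0,0,0,-1],
    [0,0,0.02,0,0,0,-1],
    [0,0,0.017,0,0,0,-1],
    [0,0,0.006,0,0,0,-1],
    [0,0,0,0,0,0,1],
    [0,0,0,0,0,0,1],
    [0,0,0,0,0,0,1],
    [0,0,0,0,0,0,1],
    [0,0,0,0,0,0,1],
    [0,0,0,0,0,0,1],
    [0,0,0,0,0,0,1],
    [0,0,0,0,0,0,1],
    [0,0,0,0,0,0,1],
    [0,0,0,0,0,0,1],
    [0,0,0,0,0,0,1],
  ],
  force=20,
)

```text
time_s: 12.35
ee_pos: [0.5444, 0.4009, 0.0699]
eef_rot: [-3.14, -0.002, -0.0]
force: [-0.1, 0.8, 0.7]
grip_width: 0.0411
grip_force: 20.0
```

Run:
```python
from h import *
plan(.5815,.052,.16,0); print(ctrl.get_obs()['grip_force'])
```

```text
ee [0.5444 0.4009 0.0699] rot [-0.12 -0.11 -0.02] shift [ 0.0371  0.3489 -0.0901] j6 2.15 w 0.0411
20.000933422056697
```

Call:
play_rows(
  commands=[
    [0,0,-0.012,-0.12,-0.11,0,1],
    [0,0,-0.022,0,0,0,1],
    [0,0,-0.025,0,0,0,1],
    [0,0,-0.025,0,0,0,1],
    [0,0.012,-0.022,0,0,0,1],
    [0.002,0.024,-0.008,0,0,0,1],
    [0.0025,0.024,0,0,0,0,1],
    [0.0025,0.024,0,0,0,0,1],
    [0.0025,0.024,0,0,0,0,1],
    [0.0025,0.024,0,0,0,0,1],
    [0.0025,0.024,0,0,0,0,1],
    [0.0025,0.024,0,0,0,0,1],
    [0.0025,0.024,0,0,0,0,1],
    [0.0025,0.024,0,0,0,0,1],
    [0.0025,0.024,0,0,0,0,1],
    [0.0025,0.024,0,0,0,0,1],
    [0.0025,0.024,0,0,0,0,1],
    [0.0025,0.024,0,0,0,0,1],
    [0.0025,0.024,0,0,0,0,1],
    [0.002,0.012,0,0,0,0,1],
  ],
)

```text
time_s: 14.02
ee_pos: [0.5806, 0.0385, 0.1836]
eef_rot: [3.141, 0.001, -0.002]
force: [0.4, -0.1, -2.0]
grip_width: 0.0412
grip_force: 20.0
```

Run:
```python
from h import *
plan(.5815,.052,.079,0)
```

```text
ee [0.5806 0.0385 0.1836] rot [ 0.04  0.05 -0.11] shift [ 0.0009 -0.0135  0.1046] j6 1.58 w 0.0412
```

Call:
play_rows(
  commands=[
    [0.001,-0.0135,0.005,0,0,0,1],
    [0,0,0.02,0,0,0,1],
    [0,0,0.025,0,0,0,1],
    [0,0,0.022,0,0,0,1],
    [0,0,0.015,0,0,0,1],
    [0,0,0.009,0,0,0,1],
    [0,0,0.004,0,0,0,1],
    [0,0,0.002,0,0,0,1],
    [0,0,0.001,0,0,0,1],
    [0,0,0,0,0,0,1],
  ],
)

```text
time_s: 14.85
ee_pos: [0.582, 0.0544, 0.0816]
eef_rot: [3.141, -0.001, -0.0]
force: [1.0, 0.3, -1.8]
grip_width: 0.0412
grip_force: 20.0
```

Call:
play_rows(
  commands=[
    [0,0.002,0.001,0,0,0,1],
    [0,0,0.001,0,0,0,1],
    [0,0,0.0005,0,0,0,1],
    [0,0,0.0005,0,0,0,1],
    [0,0,0,0,0,0,1],
  ],
)

```text
time_s: 15.27
ee_pos: [0.5822, 0.0522, 0.0788]
eef_rot: [3.141, -0.001, -0.0]
force: [0.4, -0.6, 4.3]
grip_width: 0.041
grip_force: 20.0
```

Call:
play_rows(
  commands=[
    [0,0,0,0,0,0,-0.4],
    [0,0,0,0,0,0,-0.4],
    [0,0,0,0,0,0,-0.4],
    [0,0,0,0,0,0,-0.4],
    [0,0,-0.01,0,0,0,-0.4],
    [0,0,-0.02,0,0,0,-0.4],
    [0,0,-0.03,0,0,0,-1],
    [0,0,-0.03,0,0,0,-1],
    [0,0,-0.02,0,0,0,-1],
    [0,0,0,0,0,-7,-1],
    [0,0,0,0,0,-7,-1],
    [0,0,0,0,0,-7,-1],
    [0,0,0,0,0,-7,-1],
    [0,0,0,0,0,-2,-1],
  ],
)

```text
time_s: 16.43
ee_pos: [0.5817, 0.0523, 0.1887]
eef_rot: [3.141, -0.0, 0.531]
force: [0.5, 0.3, 0.0]
grip_width: 0.0941
grip_force: 0.0
```

Run:
```python
from h import *
plan(.6085,.242,.15,30)
```

```text
ee [0.5817 0.0523 0.1887] rot [ 0.02 -0.01  0.4 ] shift [ 0.1181 -0.1509  0.0387] j6 1.07 w 0.0941
```

Call:
play_rows(
  commands=[
    [0.007,-0.009,0,0,0,0.4,-1],
    [0.014,-0.018,0,0,0,0,-1],
    [0.014,-0.018,0,0,0,0,-1],
    [0.014,-0.018,0,0,0,0,-1],
    [0.014,-0.018,0,0,0,0,-1],
    [0.014,-0.018,0,0,0,0,-1],
    [0.014,-0.018,0,0,0,0,-1],
    [0.014,-0.018,0,0,0,0,-1],
    [0.013,-0.016,0.01,0,0,0,-1],
    [0,0,0.015,0,0,0,-1],
    [0,0,0,0,0,0,-1],
  ],
)

```text
time_s: 17.35
ee_pos: [0.6085, 0.2425, 0.1604]
eef_rot: [-3.141, 0.004, 0.518]
force: [0.4, 0.2, 0.5]
grip_width: 0.0942
grip_force: 0.0
```

Run:
```python
from h import *
im,m=snap('wrist','w5.png'); np.save('w5.npy',m,allow_pickle=True)
plan(.6085,.242,.031,30)
print(proj(m,[(.6085,.242,.088)]))
a=np.radians(30)+np.pi/4+np.arange(4)*np.pi/2
print(proj(m,np.c_[.6085+.0297*np.cos(a),.242+.0297*np.sin(a),[.066]*4]))
cv2.imwrite('pics/w5c.png',cv2.resize(im[100:300,220:420],None,fx=3,fy=3))
```

```text
ee [0.609  0.2419 0.162 ] rot [-0.02  0.16 -0.38] shift [-0.0004 -0.0004  0.131 ] j6 1.38 w 0.0945
[[318.89060558 199.15632539]]
[[297.91049129 173.46162132]
 [298.77566836 213.31172885]
 [339.10701388 213.15257585]
 [339.65658011 173.28685372]]
```

View pics/w5c.png

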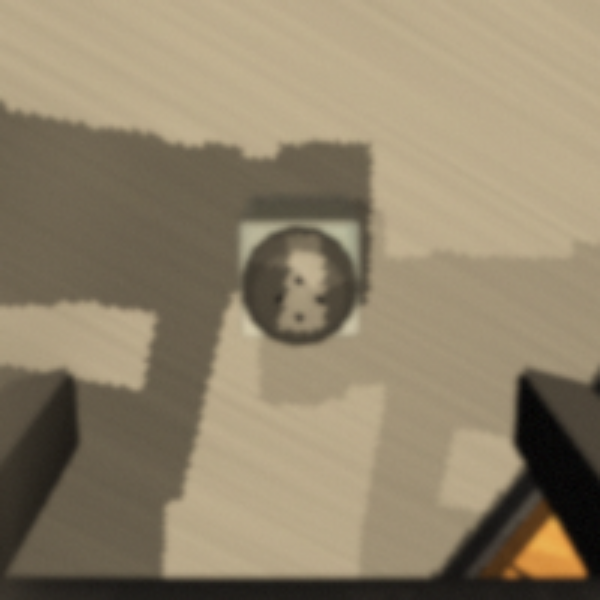

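The salt body is square to the image, with edges at x 300–340 and y 173–212 in full pixels, so it lines up with the fingers. Descending.

Call:
play_rows(
  commands=[
    [-0.0005,-0.0005,0.015,0,0.1,-0.3,-1],
    [0,0,0.022,0,0,0,-1],
    [0,0,0.022,0,0,0,-1],
    [0,0,0.022,0,0,0,-1],
    [0,0,0.022,0,0,0,-1],
    [0,0,0.018,0,0,0,-1],
    [0,0,0.008,0,0,0,-1],
    [0,0,0,0,0,0,1],
    [0,0,0,0,0,0,1],
    [0,0,0,0,0,0,1],
    [0,0,0,0,0,0,1],
    [0,0,0,0,0,0,1],
    [0,0,0,0,0,0,1],
    [0,0,0,0,0,0,1],
    [0,0,0,0,0,0,1],
    [0,0,0,0,0,0,1],
    [0,0,0,0,0,0,1],
  ],
  force=20,
)

```text
time_s: 18.82
ee_pos: [0.6092, 0.2421, 0.0339]
eef_rot: [3.141, -0.002, 0.521]
force: [0.8, -0.1, 0.9]
grip_width: 0.042
grip_force: 20.0
```

Run:
```python
from h import *
plan(.574,-.039,.16,-4.4); print(ctrl.get_obs()['grip_force'])
```

```text
ee [0.6092 0.2421 0.0339] rot [-2.000e-02 -9.000e-02  3.428e+01] shift [-0.0135  0.283  -0.1261] j6 1.37 w 0.0420
19.989961087703705
```

Call:
play_rows(
  commands=[
    [0,0,-0.012,0,0,0,1],
    [0,0,-0.022,0,0,0,1],
    [0,0,-0.025,0,0,0,1],
    [0,0,-0.025,0,0,4.3,1],
    [0,0,-0.025,0,0,5,1],
    [0,0,-0.025,0,0,5,1],
    [0,0,-0.018,0,0,5,1],
    [0,0,0,0,0,5,1],
    [0,0,0,0,0,5,1],
    [0,0,0,0,0,5,1],
    [-0.0005,0.012,0,0,0,0,1],
    [-0.001,0.024,0,0,0,0,1],
    [-0.001,0.024,0,0,0,0,1],
    [-0.001,0.024,0,0,0,0,1],
    [-0.001,0.024,0,0,0,0,1],
    [-0.001,0.024,0,0,0,0,1],
    [-0.001,0.024,0,0,0,0,1],
    [-0.001,0.024,0,0,0,0,1],
    [-0.001,0.024,0,0,0,0,1],
    [-0.001,0.024,0,0,0,0,1],
  ],
)

```text
time_s: 20.48
ee_pos: [0.5812, 0.0136, 0.1862]
eef_rot: [-3.141, -0.001, -0.074]
force: [-0.9, 0.2, -1.5]
grip_width: 0.042
grip_force: 20.0
```

Run:
```python
from h import *
plan(.574,-.039,.045,-4.4)
```

```text
ee [0.5812 0.0136 0.1862] rot [-0.03 -0.09  0.16] shift [-0.0031  0.053   0.1412] j6 1.60 w 0.0420
```

Call:
play_rows(
  commands=[
    [-0.001,0.022,0,0,0,0,1],
    [-0.001,0.019,0,0,0,0,1],
    [-0.001,0.01,0,0,0,0,1],
    [0,0,0.01,0,0,0,1],
    [0,0,0.02,0,0,0,1],
    [0,0,0.022,0,0,0,1],
    [0,0,0.018,0,0,0,1],
    [0,0,0,0,0,0,1],
    [0,0,0,0,0,0,1],
  ],
)

```text
time_s: 21.23
ee_pos: [0.5746, -0.0344, 0.115]
eef_rot: [-3.141, 0.001, -0.076]
force: [0.1, -1.0, -0.9]
grip_width: 0.042
grip_force: 20.0
```

Run:
```python
from h import *
plan(.574,-.039,.045,-4.4)
im,m=snap('wrist','w6.png');im,m=snap('scene','s6.png')
cv2.imwrite('pics/s6c.png',cv2.resize(im[60:260,230:450],(660,600),interpolation=cv2.INTER_CUBIC))
```

```text
ee [ 0.5746 -0.0344  0.115 ] rot [-0.05  0.03  0.07] shift [-0.0003  0.0046  0.07  ] j6 1.52 w 0.0420
```

View pics/s6c.png

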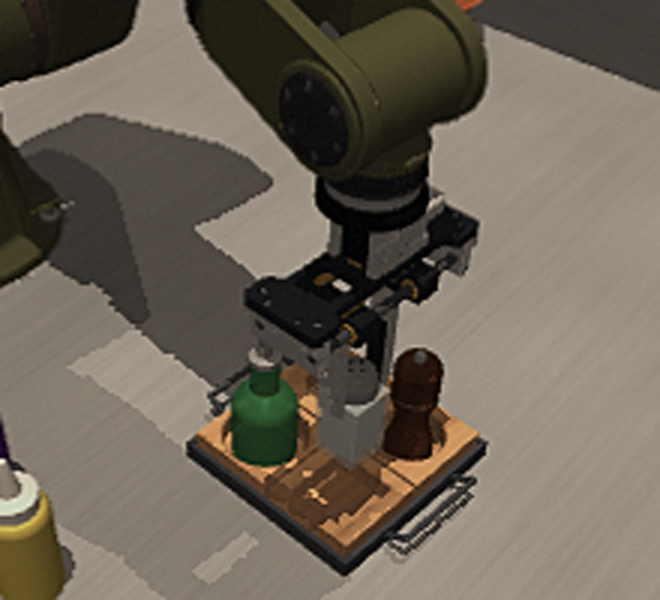

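The cruet (265,430) and mill (415,430) stand in their wells, and the salt hangs over the square well with the gripper body clear of the cruet spout. Lowering.

Call:
play_rows(
  commands=[
    [0,0.0045,0.01,0,0,0,1],
    [0,0,0.02,0,0,0,1],
    [0,0,0.02,0,0,0,1],
    [0,0,0.01,0,0,0,1],
    [0,0,0.006,0,0,0,1],
    [0,0,0.002,0,0,0,1],
    [0,0,0.001,0,0,0,1],
    [0,0,0.001,0,0,0,1],
    [0,0,0,0,0,0,1],
  ],
)

```text
time_s: 22.08
ee_pos: [0.5752, -0.0396, 0.0462]
eef_rot: [-3.141, -0.002, -0.077]
force: [-0.4, -0.3, -1.4]
grip_width: 0.0419
grip_force: 20.0
```

Call:
play_rows(
  commands=[
    [0,0,0.001,0,0,0,1],
    [0,0,0.001,0,0,0,1],
    [0,0,0.0005,0,0,0,1],
    [0,0,0.0005,0,0,0,1],
    [0,0,0.0005,0,0,0,1],
    [0,0,0,0,0,0,1],
  ],
)

```text
time_s: 22.58
ee_pos: [0.5751, -0.0397, 0.0428]
eef_rot: [-3.141, -0.002, -0.077]
force: [-2.3, -0.5, 7.1]
grip_width: 0.0419
grip_force: 20.0
```

Call:
play_rows(
  commands=[
    [0,0,0,0,0,0,-0.3],
    [0,0,0,0,0,0,-0.3],
    [0,0,0,0,0,0,-0.3],
    [0,0,0,0,0,0,-0.3],
    [0,0,-0.01,0,0,0,-0.3],
    [0,0,-0.02,0,0,0,-0.3],
    [0,0,-0.03,0,0,0,-0.3],
    [0,0,-0.03,0,0,0,-0.3],
    [0,0,-0.03,0,0,0,-0.3],
    [0,0,-0.02,0,0,0,-0.3],
    [0.005,0.02,0,0,0,0,-0.3],
    [0.005,0.025,0,0,0,0,-0.3],
    [0.005,0.025,0,0,0,0,-0.3],
    [0.005,0.025,0,0,0,0,-0.3],
    [0.005,0.025,0,0,0,0,-0.3],
    [0.005,0.025,0,0,0,0,-0.3],
    [0.005,0.025,0,0,0,0,-0.3],
    [0.005,0.025,0,0,0,0,-0.3],
    [0,0.01,0,0,0,0,-0.3],
  ],
)

```text
time_s: 24.17
ee_pos: [0.5985, -0.25, 0.1823]
eef_rot: [-3.141, -0.001, -0.079]
force: [0.2, -0.3, -0.5]
grip_width: 0.0611
grip_force: 0.0
```

Call:
play_rows(
  commands=[
    [0,0,0,0,0,-7,-0.6],
    [0,0,0,0,0,-7,-0.6],
    [0,0,0,0,0,-7,-0.6],
    [0,0,0,0,0,-7,-0.6],
    [0,0,0,0,0,-7,-0.6],
    [0,0,0,0,0,-7,-0.6],
    [0,0,0,0,0,-7,-0.6],
    [0,0,0,0,0,-7,-0.6],
    [0,0,0,0,0,-7,-0.6],
    [0,0,0,0,0,-7,-0.6],
    [0,0,0,0,0,-7,-0.6],
    [0,0,0,0,0,-7,-0.6],
    [0,0,0,0,0,-6,-0.6],
    [0,0,0,0,0,0,-0.6],
  ],
)

```text
time_s: 25.33
ee_pos: [0.5987, -0.2466, 0.1826]
eef_rot: [3.14, -0.001, 1.499]
force: [-0.1, -0.3, 0.2]
grip_width: 0.0751
grip_force: 0.0
```

Run:
```python
from h import *
im,m=snap('wrist','w7.png'); np.save('w7.npy',m,allow_pickle=True)
plan(.602,-.255,.12,85.6)
print(proj(m,[(.602,-.255,.06),(.602,-.255,.0)]))
```

```text
ee [ 0.5987 -0.2467  0.1825] rot [ 0.09 -0.04 -0.1 ] shift [-0.008   0.004   0.0625] j6 -0.37 w 0.0752
[[321.56160751 195.15913103]
 [321.02199109 184.30985704]]
```

View pics/w7.png

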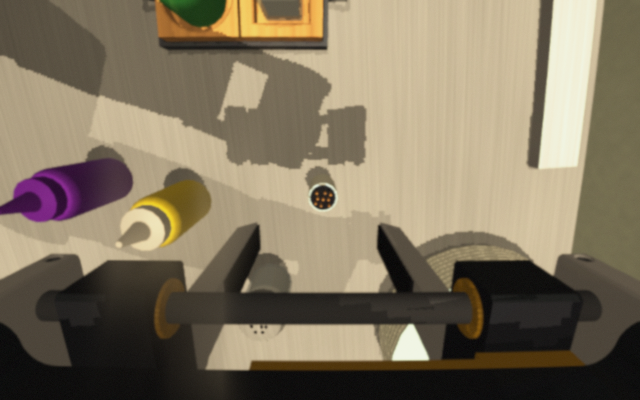

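The pot rim is at (322,198) with nothing near the fingers.

Call:
play_rows(
  commands=[
    [-0.0105,0.004,0.01,0,0,0,-0.6],
    [0,0,0.022,0,0,0,-0.6],
    [0,0,0.024,0,0,0,-0.6],
    [0,0,0.024,0,0,0,-0.6],
    [0,0,0.024,0,0,0,-0.6],
    [0,0,0.024,0,0,0,-0.6],
    [0,0,0.016,0,0,0,-0.6],
    [0,0,0.007,0,0,0,-0.6],
    [0,0,0,0,0,0,1],
    [0,0,0,0,0,0,1],
    [0,0,0,0,0,0,1],
    [0,0,0,0,0,0,1],
    [0,0,0,0,0,0,1],
    [0,0,0,0,0,0,1],
    [0,0,0,0,0,0,1],
    [0,0,0,0,0,0,1],
    [0,0,0,0,0,0,1],
    [0,0,0,0,0,0,1],
  ],
  force=15,
)

```text
time_s: 26.88
ee_pos: [0.6024, -0.2579, 0.0314]
eef_rot: [3.14, -0.0, 1.494]
force: [0.5, 0.2, 3.9]
grip_width: 0.033
grip_force: 15.0
```

Run:
```python
from h import *
plan(.491,.0585,.2,85.6); print(ctrl.get_obs()['grip_force'])
```

```text
ee [ 0.6024 -0.2579  0.0314] rot [ 0.12 -0.02 -0.02] shift [ 0.307  -0.1353 -0.1686] j6 -0.38 w 0.0330
15.003984386567026
```

Call:
play_rows(
  commands=[
    [0,0,-0.012,0,0,0,1],
    [0,0,-0.022,0,0,0,1],
    [0,0,-0.025,0,0,0,1],
    [0,0,-0.025,0,0,0,1],
    [0,0,-0.025,0,0,0,1],
    [0,0,-0.025,0,0,0,1],
    [0,0,-0.025,0,0,0,1],
    [0.01,-0.0045,-0.01,0,0,0,1],
    [0.022,-0.0095,0,0,0,0,1],
    [0.022,-0.0095,0,0,0,0,1],
    [0.022,-0.0095,0,0,0,0,1],
    [0.022,-0.0095,0,0,0,0,1],
    [0.022,-0.0095,0,0,0,0,1],
    [0.022,-0.0095,0,0,0,0,1],
    [0.022,-0.0095,0,0,0,0,1],
    [0.022,-0.0095,0,0,0,0,1],
    [0.022,-0.0095,0,0,0,0,1],
    [0.022,-0.0095,0,0,0,0,1],
    [0.022,-0.0095,0,0,0,0,1],
    [0.022,-0.0095,0,0,0,0,1],
  ],
)

```text
time_s: 28.55
ee_pos: [0.5034, 0.0259, 0.1995]
eef_rot: [3.141, -0.001, 1.494]
force: [-0.0, -0.7, -1.0]
grip_width: 0.033
grip_force: 15.0
```

Call:
play_rows(
  commands=[
    [0.022,-0.01,0,0,0,0,1],
    [0.011,-0.006,0,0,0,0,1],
    [0,0,0,0,0,0,1],
    [0,0,0,0,0,0,1],
  ],
)

```text
time_s: 28.88
ee_pos: [0.4912, 0.0586, 0.2]
eef_rot: [3.14, -0.0, 1.495]
force: [0.2, 0.2, -1.5]
grip_width: 0.0327
grip_force: 15.0
```

Run:
```python
from h import *
plan(.491,.0585,.043,85.6)
```

```text
ee [0.4912 0.0586 0.2   ] rot [ 0.07 -0.03  0.05] shift [-1.00e-04 -2.00e-04  1.57e-01] j6 0.12 w 0.0327
```

Call:
play_rows(
  commands=[
    [0,0,0.012,0,0,0,1],
    [0,0,0.022,0,0,0,1],
    [0,0,0.024,0,0,0,1],
    [0,0,0.024,0,0,0,1],
    [0,0,0.022,0,0,0,1],
    [0,0,0.02,0,0,0,1],
    [0,0,0.016,0,0,0,1],
    [0,0,0.009,0,0,0,1],
    [0,0,0.004,0,0,0,1],
    [0,0,0.002,0,0,0,1],
    [0,0,0.001,0,0,0,1],
    [0,0,0,0,0,0,1],
  ],
)

```text
time_s: 29.88
ee_pos: [0.4921, 0.0585, 0.0446]
eef_rot: [3.139, -0.001, 1.493]
force: [0.0, 0.0, -1.9]
grip_width: 0.033
grip_force: 15.0
```

Call:
play_rows(
  commands=[
    [0,0,0.001,0,0,0,1],
    [0,0,0.001,0,0,0,1],
    [0,0,0.001,0,0,0,1],
    [0,0,0.0005,0,0,0,1],
    [0,0,0.0005,0,0,0,1],
    [0,0,0,0,0,0,1],
  ],
)

```text
time_s: 30.38
ee_pos: [0.4918, 0.0586, 0.0403]
eef_rot: [3.14, -0.001, 1.494]
force: [-0.1, -0.1, 2.8]
grip_width: 0.0329
grip_force: 15.0
```

Call:
play_rows(
  commands=[
    [0,0,0,0,0,0,-0.1],
    [0,0,0,0,0,0,-0.1],
    [0,0,0,0,0,0,-0.1],
    [0,0,0,0,0,0,-0.1],
    [0,0,-0.01,0,0,0,-0.1],
    [0,0,-0.02,0,0,0,-0.1],
    [0,0,-0.03,0,0,0,-0.1],
    [0,0,-0.03,0,0,0,-0.1],
    [0,0,-0.03,0,0,0,-0.1],
    [0,0,-0.03,0,0,0,-0.1],
    [0,0,-0.02,0,0,0,-0.1],
    [0.02,0,0,0,0,0,-0.1],
    [0.025,0,0,0,0,0,-0.1],
    [0.025,0,0,0,0,0,-0.1],
    [0.025,0,0,0,0,0,-0.1],
    [0.025,0,0,0,0,0,-0.1],
    [0.025,0,0,0,0,0,-0.1],
    [0.015,0,0,0,0,0,-0.1],
    [0,0,0,0,0,0,-0.1],
  ],
)

```text
time_s: 31.97
ee_pos: [0.5034, 0.2203, 0.2106]
eef_rot: [3.14, -0.001, 1.496]
force: [-0.2, -0.5, 0.3]
grip_width: 0.0518
grip_force: 0.0
```

Run:
```python
from h import *
im,m=snap('scene','s8.png');im2,_=snap('side','t8.png')
cv2.imwrite('pics/f.png',np.hstack([cv2.resize(im[110:330,180:420],(436,400),interpolation=cv2.INTER_CUBIC),cv2.resize(im2[70:270,210:390],(360,400),interpolation=cv2.INTER_CUBIC)]))
```

```text
(no output)
```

View pics/f.png

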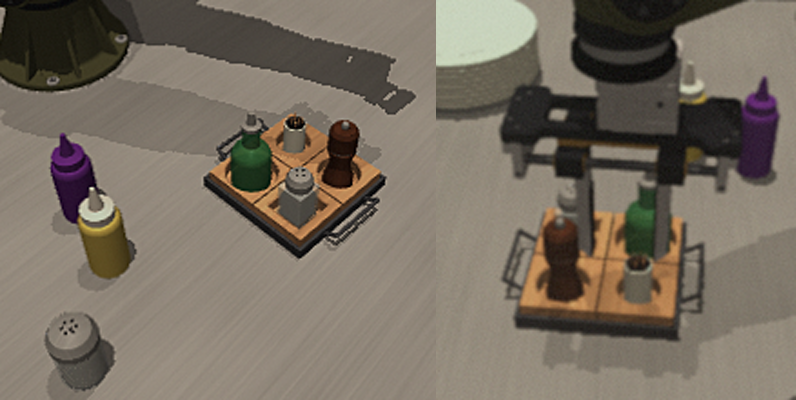

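All four stand upright in their own wells: cruet (250,165), picks (294,135), mill (341,155) and salt (298,197). The squeeze bottle and shaker haven't moved. Handing in.

```bash
python3 -c "
from station import ctrl
print(ctrl.hand_in())"
```

```text
the job is handed in; nothing more can be done
None
```

The caddy is made up and handed in: the cruet, pepper mill, salt shaker and toothpick pot each stand upright in their own wells, and the cooks' shaker and squeeze bottle were left where they stood.

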